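Clamp a straightedge beside a microplate

TASK

Pick up the steel straightedge and lay it flat on the blue jig's bed, flush along the side of the microplate that faces the open lane, its far end under the clamp's orange foot, and let go of it. Then flip the red safety catch up and over towards the robot so that the lever is freed, pull the lever's green grip bar towards the robot as far as it goes so that the foot clamps the straightedge, and finish while holding it there: the lever springs back if let go. Leave the jar, the stack of plates and the marker where they are.

Things in the scene. Friction and masses are not known exactly. Their poses are not given: they have to be found in the camera images.
- straightedge: Loose steel straightedge, 180 x 50 x 6 mm, about 0.4 kg with an upright yellow grip rib on its middle, lengthwise: rib 70 mm long, 12 mm thick, from 6 to 50 mm above the underside. Origin: centre of the underside; x along its length (and the rib's), y across, z up. Symmetrical: either long edge may go against the plate.
- jig: Fixed marking jig: blue bed 12 mm thick, x -155 to 120, y -127 to 140 mm from the origin (on the bench; x away from the robot, yaw within 10 degrees, y left). A clear 96-well microplate with pink wells is fixed on it: 85.5 mm along x, 127.8 mm along y, 14.4 mm above the bed, centre at x -55, y -45. The bare lane along its +y (left) side, parallel to x, is for the straightedge.
- plate_edge (a point): Middle of the plate's +y side, at bed height (12 mm above the bench). Axes as the jig's. Laid flush and lengthwise central, the straightedge's origin lies 0, +25, 0 mm from here. The foot comes down at x +62, y +25 mm, the shaft's bearings begin at x +105 mm, so the straightedge may lie up to 20 mm off centre either way in x, but no more.
- catch (a joint): Red safety catch, rad: 0 = lying forward, its strut blocking the lever's steel lug so that the lever cannot move; grows as it is flipped up and over towards the robot, to a stop at 1.9. Clear of the lug from about 0.5, properly flipped from about 1.3. Stays where it is left (about 1 N at the tab). Starts at 0 to 0.08.
- catch_pivot (a point): The catch's hinge axis, along jig y, 64 mm above the bench, on a thin aluminium post (18 mm in x, 7 mm in y) behind the plate. Axes as the jig's. The steel lug (16 mm wide in y) begins 50 mm beyond this axis in x, its top 12 mm above the axis.
- catch_tab (a point): Grip point on the catch's red tab, which moves with it. The tab is a flat block 18 mm (x) by 10 mm (y, the grasp width) by 40 mm high, standing on an 8 mm wide strut. At joint 0 the point is 26 mm beyond and 30 mm above the hinge axis, 15 mm below the tab's top; it circles the axis at 40 mm.
- lever (a joint): Clamp lever, rad: 0 = rest, leaning 0.35 rad away from the robot; grows as the grip bar is pulled towards the robot; stop at 0.70 (leaning 0.35 rad towards the robot). A spring drives it back: about 2 N at the bar at rest, rising to about 12 N at the stop with the straightedge clamped.
- lever_pivot (a point): The lever's hinge axis, a steel shaft along jig y, 42 mm above the bench, under the middle of the grip bar. Axes as the jig's. Bearing blocks (26 mm in x, 16 mm in y, tops 56 mm above the bench) hold it 66 mm to the right and 62 mm to the left of here.
- lever_grip (a point): Middle of the green grip bar: round, 18 mm diameter, 100 mm long along jig y, carried at its ends by steel arms 10 mm wide (80 mm clear between them, nothing within 60 mm below the bar). At joint value v the point is 130*sin(0.35-v) mm beyond and 130*cos(0.35-v) mm above the hinge axis.
- foot: Orange sprung clamp foot (18 mm disc) at the end of the lever's short arm. Origin: middle of its underside. At rest it and its arm (20 mm wide) hang over the lane, the foot's underside 44 mm above the bed, so the straightedge cannot be lowered straight down there: set it down about 50 mm further left and slide it in low. The foot meets the straightedge at about lever 0.6 and presses it with about 5 to 11 N from there to the stop.
- jar: Jar with a blue cap, 58 mm diameter, 75 mm high, loose, 0.3 kg. Origin: centre of the underside. Leave alone.
- plate_stack: Stack of three microplates, 86 x 128 x 43 mm. Origin: centre of the underside. Leave alone.
- marker: Light grey marker, 135 x 14 x 14 mm. Origin: centre of the underside. Leave alone.

How it is judged (in metres and radians):
On the way, in this order (a step that is already met when the one before it is completed fails the run):
1. the straightedge lies flat and flush along the plate's side, its far end under the foot, let go (y of straightedge in the frame of plate_edge between 0.022 and 0.0285 m and angle between the x axis of straightedge and the x axis of jig, either way round below 0.045 rad and x of straightedge in the frame of plate_edge between -0.026 and 0.022 m and z of straightedge in the frame of plate_edge between -0.003 and 0.003 m and angle between straightedge's own z axis and vertical below 0.05 rad and contact force between the fingers and straightedge below 0.3 N), for 0.2 s.
2. the red catch is flipped over (value of joint catch above 1.2 rad), for 0.2 s.
3. the lever is pulled home by the fingers and the foot presses the straightedge (value of joint lever above 0.6 rad and contact force between foot and straightedge above 3 N and contact force between the fingers and lever above 2 N), for 0.3 s.
At the end, for the whole second after the job is handed in: Straightedge flat on the bed, within 3.5 mm and 0.045 rad of the plate's side, lengthwise within 22 mm of centre, not touched by the fingers; catch past 1.2 rad; lever past 0.6 rad, held by the fingers (over 2 N on its handle); foot pressing the straightedge with over 3 N (all of step 1 and all of step 3 and value of joint catch above 1.2 rad); the arm keeps its last pose, push and grip.
It fails at once if the jar, stack of plates or marker is knocked 30 mm or more from its place (distance of any of jar, plate_stack, marker from where it was at the start of the episode above 0.03 m).
It fails at once if the lever is forced past the closed catch (value of joint lever above 0.2 rad and value of joint catch below 0.3 rad).
It also fails if it takes over 66 s, if anything falls off the work surface, if the arm or the gripper's body presses on something with over 40 N, if the wrist force passes 120 N, or if a joint passes its speed limit or range.

ROBOT

A 6-joint arm with a two-finger parallel gripper is mounted at the origin on the work surface. World frame = base frame: x ahead of the robot, y to its left, z up, the work surface at z = 0. Lengths are in mm, angles in degrees, forces in N, time in s.
With the tool pointing down it reaches from about 350 to 850 mm from the base axis. Payload 8.1 kg.
Tool frame: the origin (TCP) lies midway between the tips of the shut fingers; the grasp point (between the pads) lies 19 mm behind it; z points along the fingers, y is the line along which they close (so a half turn about z gives the same grasp; the last joint's range is limited). The gripper opens to 85 mm and grips with 20 to 120 N. Pads are 22 mm wide; open, the fingers measure 114 mm over their backs; the gripper's body (76 mm by 85 mm) begins 54 mm behind the grasp point. The pads swing forward as they close: fully open they stand 13 mm farther back than shut.
Start: joints at [-78.404, 7.471, 85.268, -0, 87.261, -4.893], TCP at [170.326, -575.321, 231.292] pointing down, gripper open.
Joint ranges: [-169.43, 169.43], [-51.17, 129.36], [1.28, 143.12], [-76.62, 256.62], [0, 156.53], [-152.29, 152.29]. Speed limits (degrees/s): [136.94, 136.94, 159.86, 180, 180, 180].

INTERFACE

Orientations are given as [roll, pitch, yaw] about the fixed x, y, z axes, in that order (R = Rz(yaw) Ry(pitch) Rx(roll)).
In Python, from bench import r gives the robot as it stands. The module is installed in compiled form; this text tells all that it offers.
- The arm moves only by the tool jog_arm, never from a script. Its argument "rows" is a list of rows, each a list of 2 entries, a list of its own where there are three numbers: the shift along the tool's x, y, z in mm, then the turn, a rotation vector about the tool's x, y, z in rad. A call has 1 to 10 rows; each row is the pose to reach, as a shift and turn from the pose commanded when the call began, along the tool's axes at that moment; what a row does not reach only later rows make up. A row lasts 1/10 s, in which the tool goes at most 50 mm and 8.59 degrees, less where a joint would pass 70% of its speed; a pose out of reach is approached as far as the arm can. A call with a gripper value outside its range is refused whole. "grip" is the finger opening in mm, from 0 to 85.4, set as the call begins (left out, the last holds). The fingers move at their own pace and stop on an object; "force" is the grip in N (left out, the last holds). Time passes only in rows, so rows that repeat a pose let the fingers close. It gives the time, the measured TCP pose, the force, the opening and the grip force at its end, in the units of the state.
- r.sense(): the state, without advancing time (a new reading comes with each control period).
- r.snapshot(name): name is "scene" or "top" or "wrist"; returns (picture, depth): 400x640x3 uint8, blue, green, red; 400x640 float32, mm along the optical axis (not along the pixel's ray), 0 where there is no reading.
- r.camera_params(name): a dict with "fx", "fy", "cx", "cy" (pixels), "pose" (4x4, takes a point from camera to world coordinates); the wrist camera has in their place "tool_from_camera" (4x4, takes a point from camera to tool coordinates, whose origin is the TCP and whose axes are the flange's). Camera axes: x right, y down, z forward; pixel columns grow to the right and rows downward; lengths in mm; the calibration is good to about 2 mm. A picture is of the moment at which its call begins: read the wrist's pose just before it. camera_params takes no time and is no camera call.
- r.hand_in(): hands the job in; it is judged then, once.
The state is a dict: "time": time; "joint_pos": joint angles; "qd": joint speeds; "joint_efforts": joint torques, N m; "tool_pos": TCP position; "tcp_rot": TCP orientation; "ft_force": force on the tool from outside, world axes, zero at the start; "wrist_torque": the same for the moment, N m; "finger_gap": finger opening in mm; "grip_force": force on a finger pad.
Only numpy, scipy, OpenCV 4.12 (cv2) and the standard library are available. Lean on these libraries where they do the work, as an engineer would, in place of code of your own. Each camera call takes 0.05 s, during which the arm holds its last target. There are 200 camera calls.

## Working session

There is one attempt and no reset: what is moved stays moved. The work goes in short steps, Python scripts to look and compute and a tool call to move; the robot and the scene stay as the last step left them, time stands still between calls to the robot, and variables do not carry over. Pictures are saved under pics/ and viewed, at most 10 in all, crops included, and the job is handed in when it is done.

Besides the shell and the picture viewer there is one more tool, called by a JSON object that holds its "name" and its "arguments". jog_arm: Moves the arm, as the interface text tells. Its arguments: {"type":"object","properties":{"rows":{"type":"array"},"grip":{"type":"number"},"force":{"type":"number"}},"required":["rows"]}

```bash
mkdir -p pics; ls; python3 - <<'E'
from bench import r
import cv2,numpy as np
s=r.sense();print(s)
for n in ("scene","top"):
    im,d=r.snapshot(n);cv2.imwrite(f"pics/{n}0.png",im);np.savez(f"{n}0.npz",im=im,d=d)
    print(n,r.camera_params(n))
print(r.camera_params("wrist"))
E
```

```text
pics
{'time': 0.0, 'joint_pos': array([-7.84007375e+01,  7.51477217e+00,  8.53298778e+01, -4.76418985e-04,
        8.72593192e+01, -4.89271479e+00]), 'qd': array([ 0.09669962,  0.09651881,  0.06566223, -0.02670196,  0.04958896,
        0.14096877]), 'joint_efforts': array([-2.82697212e-03, -5.69395173e+01, -5.00560462e+01, -6.62418315e-04,
        1.45097214e-02,  2.37027422e-05]), 'tool_pos': array([ 170.24181441, -574.77909517,  230.24217319]), 'tcp_rot': array([-1.79896369e+02, -8.39345337e-03,  1.64919929e+01]), 'ft_force': array([0.51656988, 1.28538489, 0.02867174]), 'wrist_torque': array([-0.0607671 , -0.00581252,  0.03308402]), 'grip_force': 0.0, 'finger_gap': 85.26145469891401}
scene {'fx': 371.39768073339684, 'fy': 371.39768073339684, 'cx': 323.78491545973776, 'cy': 194.32471451569444, 'pose': array([[-8.68136558e-01,  3.07682248e-01, -3.89449036e-01,
         8.24850849e+02],
       [ 4.96089661e-01,  5.62102012e-01, -6.61767615e-01,
         4.58961521e+02],
       [ 1.52959385e-02, -7.67706300e-01, -6.40619288e-01,
         6.73196121e+02],
       [ 0.00000000e+00,  0.000
[... 276 characters left out ...]
01, -2.72660215e-02,  1.49291340e-02,
        -8.62687991e+01],
       [-1.16242938e-02, -1.17578145e-01, -9.92995597e-01,
         1.02282459e+03],
       [ 0.00000000e+00,  0.00000000e+00,  0.00000000e+00,
         1.00000000e+00]])}
{'fx': 302.2141358130036, 'fy': 302.2141358130036, 'cx': 323.91739914023157, 'cy': 198.32485210785345, 'tool_from_camera': array([[ 8.70038379e-04, -9.65790783e-01, -2.59321050e-01,
         6.51814936e+01],
       [ 9.99999621e-01,  8.50321751e-04,  1.88203540e-04,
         4.35723082e-01],
       [ 3.87410853e-05, -2.59321116e-01,  9.65791156e-01,
        -1.43511615e+02],
       [ 0.00000000e+00,  0.00000000e+00,  0.00000000e+00,
         1.00000000e+00]])}
```

View pics/top0.png

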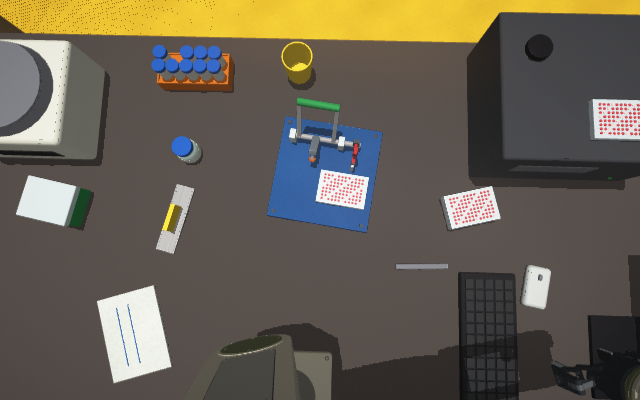

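View pics/scene0.png

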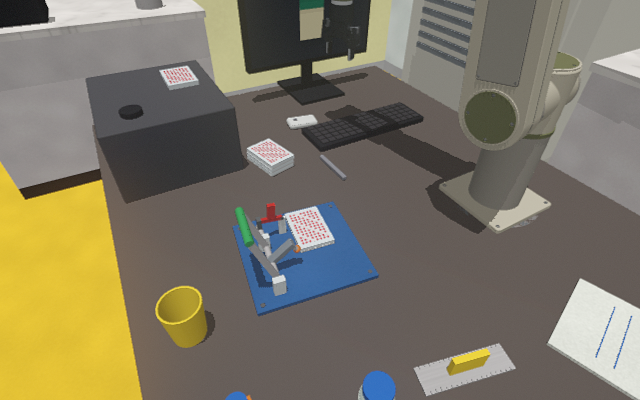

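The top view shows the jig at about (325,175) with its lever at the top. The catch is at (355,155), the straightedge at (175,219), the jar at (186,150), the stack at (470,208) and the marker at (422,266). The scene view agrees. Next I'll measure.

```bash
cat > h.py <<'E'
import cv2,numpy as np
from scipy.spatial.transform import Rotation as R
def tool_T(s):
    T=np.eye(4);T[:3,:3]=R.from_euler('xyz',s['tcp_rot'],degrees=True).as_matrix();T[:3,3]=s['tool_pos'];return T
def ray(P,c,T,z):
    P=np.atleast_2d(np.asarray(P,float))
    v=np.c_[(P[:,0]-c['cx'])/c['fx'],(P[:,1]-c['cy'])/c['fy'],np.ones(len(P))]@T[:3,:3].T
    o=T[:3,3];return o+v*((z-o[2])/v[:,2])[:,None]
def mask(im,lo,hi):
    return cv2.inRange(cv2.cvtColor(im,cv2.COLOR_BGR2HSV),np.array(lo),np.array(hi))
def big(m,roi=None):
    if roi is not None:
        k=np.zeros_like(m);x0,y0,x1,y1=roi;k[y0:y1,x0:x1]=255;m=m&k
    cs=cv2.findContours(m,cv2.RETR_EXTERNAL,cv2.CHAIN_APPROX_NONE)[0]
    return max(cs,key=cv2.contourArea)[:,0,:]
def rect(P):
    (c,wh,a)=cv2.minAreaRect(P[:,:2].astype(np.float32))
    w,h=wh
    if w<h: a+=90;w,h=h,w
    return np.round(c,1),round(w,1),round(h,1),round((a+90)%180-90,2)
E
python3 - <<'E'
from h import *
from bench import r
f=np.load('top0.npz');im=f['im'];c=r.camera_params('top');T=c['pose']
bl=mask(im,(100,120,60),(125,255,255)); 
print('bed',rect(ray(big(bl,(250,100,400,240)),c,T,12)))
b=big(bl,(250,100,400,240));print('bedpx',cv2.boundingRect(b))
q=cv2.boxPoints(cv2.minAreaRect(b));print(ray(q,c,T,12).round(1))
g=mask(im,(0,0,110),(179,60,255))
y=mask(im,(20,120,80),(35,255,255))
print('rib',rect(ray(big(y,(150,180,200,260)),c,T,50)))
m=(g|y);print('edge',rect(ray(big(m,(150,180,200,260)),c,T,6)))
gr=mask(im,(55,120,50),(80,255,255));print('bar',rect(ray(big(gr,(280,80,360,120)),c,T,42+122+6)))
rd=mask(im,(0,150,80),(8,255,255))|mask(im,(172,150,80),(179,255,255));p=big(rd,(345,135,365,168));print('red px',cv2.boundingRect(p),rect(ray(p,c,T,90)))
k=cv2.morphologyEx(mask(im,(0,0,150),(179,255,255)),cv2.MORPH_CLOSE,np.ones((3,3)));k&=~bl
print('plate',rect(ray(big(k,(312,167,374,213)),c,T,26.4)))
print('cap',rect(ray(big(mask(im,(100,120,60),(125,255,255)),(165,130,205,170)),c,T,75)))
E
```

```text
bed (array([569.8, -77.6]), 274.6, 266.1, -8.2)
bedpx (267, 116, 115, 116)
[[ 452.9   73.2   12. ]
 [ 727.2   38.5   12. ]
 [ 685.9 -231.7   12. ]
 [ 415.  -189.2   12. ]]
rib (array([436.7, 308.7]), 69.1, 28.7, -13.7)
edge (array([438.4, 317. ]), 181.5, 50.7, -13.98)
bar (array([697.6, -58.2]), 99.2, 16.8, 81.6)
red px (353, 144, 5, 11) (array([ 615.9, -151.2]), 25.4, 9.9, 1.03)
plate (array([ 524.1, -122.9]), 128.8, 89.4, 81.89)
cap (array([615.2, 285.8]), 55.8, 49.6, 47.07)
```

```bash
cat >> h.py <<'E'
def plan(s,targets):
    "targets: (x,y,z,yaw) world; prints tool-frame shift and turn from the present pose"
    T=tool_T(s)
    for x,y,z,a in targets:
        G=R.from_euler('xyz',[180,0,a],degrees=True).as_matrix()
        print((T[:3,:3].T@(np.array([x,y,z])-T[:3,3])).round(1).tolist(),R.from_matrix(T[:3,:3].T@G).as_rotvec().round(3).tolist())
E
python3 - <<'E'
from h import *
from bench import r
s=r.sense()
plan(s,[(440,-200,240,80),(440,-150,240,90),(430,250,240,166),(430,300,230,166)])
E
```

```text
[365.1, -282.8, -9.2] [-0.001, -0.001, -1.108]
[379.3, -330.8, -9.1] [-0.001, -0.001, -1.283]
[483.2, -717.2, -8.4] [-0.0, -0.002, -2.609]
[497.4, -765.1, 1.7] [-0.0, -0.002, -2.609]
```

{"name": "jog_arm", "arguments": {"rows": [[[365,-283,-9],[0,0,-1.1]],[[365,-283,-9],[0,0,-1.1]],[[365,-283,-9],[0,0,-1.1]],[[365,-283,-9],[0,0,-1.1]],[[365,-283,-9],[0,0,-1.1]],[[365,-283,-9],[0,0,-1.1]],[[365,-283,-9],[0,0,-1.1]],[[365,-283,-9],[0,0,-1.1]],[[365,-283,-9],[0,0,-1.1]],[[365,-283,-9],[0,0,-1.1]]], "grip": 70}}

```text
time: 1.1
tool_pos: [441.9, -196.3, 240.1]
tcp_rot: [180.0, -0.1, 79.8]
ft_force: [-0.2, 0.2, -0.4]
finger_gap: 70.2
grip_force: 0.0
```

```bash
python3 - <<'E'
from h import *
from bench import r
s=r.sense();print(s['time'],s['tool_pos'],s['tcp_rot'],s['joint_pos'].round(0))
plan(s,[(432,250,235,166),(440,290,190,166)])
E
```

```text
1.1 [ 441.88326186 -196.29628297  240.14449977] [ 1.79982873e+02 -9.42546696e-02  7.97656570e+01] [-30. -11. 102.   0.  89. -20.]
[437.4, -89.0, 5.8] [0.001, -0.001, -1.505]
[478.1, -88.3, 50.9] [0.001, -0.001, -1.505]
```

{"name": "jog_arm", "arguments": {"rows": [[[438,-89,6],[0,0,-1.5]],[[438,-89,6],[0,0,-1.5]],[[438,-89,6],[0,0,-1.5]],[[438,-89,6],[0,0,-1.5]],[[438,-89,6],[0,0,-1.5]],[[438,-89,6],[0,0,-1.5]],[[438,-89,6],[0,0,-1.5]],[[438,-89,6],[0,0,-1.5]],[[438,-89,6],[0,0,-1.5]],[[478,-88,50],[0,0,-1.505]]]}}

```text
time: 2.1
tool_pos: [441.4, 283.6, 202.1]
tcp_rot: [179.6, 0.4, 165.9]
ft_force: [1.9, -0.4, 1.0]
finger_gap: 69.9
grip_force: 0.0
```

{"name": "jog_arm", "arguments": {"rows": [[[0,0,0],[0,0,0]],[[0,0,0],[0,0,0]]]}}

```text
time: 2.3
tool_pos: [438.1, 279.0, 195.5]
tcp_rot: [-179.8, -0.2, 165.5]
ft_force: [0.1, 0.9, 1.1]
finger_gap: 70.0
grip_force: 0.0
```

```bash
python3 - <<'E'
from h import *
from bench import r
s=r.sense();print(s['time'],s['tool_pos'],s['tcp_rot'],s['joint_pos'].round(0))
im,d=r.snapshot('wrist');cv2.imwrite('pics/w1.png',im)
c=r.camera_params('wrist');T=tool_T(s)@c['tool_from_camera']
y=mask(im,(20,120,80),(35,255,255));g=mask(im,(0,0,110),(179,60,255))
print('rib',rect(ray(big(y),c,T,50)));print('edge',rect(ray(big(g|y),c,T,6)))
E
```

```text
2.3 [438.12219324 278.99309294 195.48113493] [-1.79820302e+02 -1.61085457e-01  1.65458095e+02] [ 27.  -4. 100.  -0.  83. -49.]
rib (array([433.9, 314.7]), 66.7, 14.4, -13.14)
edge (array([452.3, 261.7]), 750.1, 388.7, 75.44)
```

View pics/w1.png

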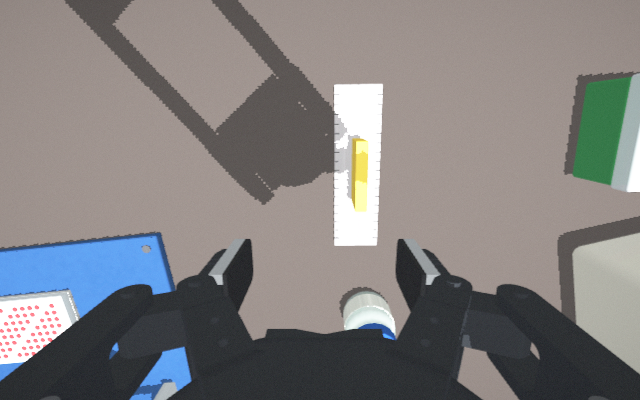

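The wrist view shows the straightedge clearly at columns 333–383, rows 84–245, with its rib at about (361,175). The fingers are below it and the jar is at (370,315).

```bash
python3 - <<'E'
from h import *
from bench import r
s=r.sense();im=cv2.imread('pics/w1.png')
c=r.camera_params('wrist');T=tool_T(s)@c['tool_from_camera']
g=mask(im,(0,0,130),(179,60,255))|mask(im,(20,120,80),(35,255,255))
p=ray(big(g,(310,60,410,255)),c,T,6);print('edge',rect(p))
y=mask(im,(20,120,150),(35,255,255));print('rib',rect(ray(big(y,(310,60,410,255)),c,T,50)))
plan(s,[(437,316,100,166),(437,316,18,166)])
E
```

```text
edge (array([435.6, 322.7]), 215.6, 118.5, -14.6)
rib (array([435.6, 314.7]), 67.1, 14.5, -13.22)
[11.3, 35.7, 97.0] [-0.001, -0.001, -0.011]
[11.3, 35.8, 179.0] [-0.001, -0.001, -0.011]
```

{"name": "jog_arm", "arguments": {"rows": [[[11,36,30],[0,0,-0.011]],[[11,36,80],[0,0,-0.011]],[[11,36,120],[0,0,-0.011]],[[11,36,150],[0,0,-0.011]],[[11,36,170],[0,0,-0.011]],[[11,36,178],[0,0,-0.011]],[[11,36,178],[0,0,-0.011]],[[11,36,178],[0,0,-0.011]]]}}

```text
time: 3.15
tool_pos: [439.1, 317.2, 21.4]
tcp_rot: [179.9, 0.1, 166.0]
ft_force: [0.2, 0.8, 0.2]
finger_gap: 69.9
grip_force: 0.0
```

{"name": "jog_arm", "arguments": {"rows": [[[0,0,0],[0,0,0]],[[0,0,0],[0,0,0]],[[0,0,0],[0,0,0]],[[0,0,0],[0,0,0]],[[0,0,0],[0,0,0]],[[0,0,0],[0,0,0]],[[0,0,0],[0,0,0]],[[0,0,0],[0,0,0]]], "grip": 0, "force": 60}}

```text
time: 3.95
tool_pos: [437.9, 317.3, 19.9]
tcp_rot: [180.0, 0.0, 166.1]
ft_force: [-0.4, -1.0, 5.1]
finger_gap: 11.1
grip_force: 60.1
```

```bash
python3 - <<'E'
from h import *
from bench import r
s=r.sense()
plan(s,[(437.9,317,120,166),(540,20,130,171.7)])
E
```

```text
[-0.1, -0.3, -100.1] [0.001, 0.001, 0.002]
[-170.6, -264.0, -110.2] [0.001, 0.001, -0.098]
```

{"name": "jog_arm", "arguments": {"rows": [[[0,0,-15],[0,0,0]],[[0,0,-50],[0,0,0]],[[0,0,-90],[0,0,0]],[[-25,-40,-110],[0,0,-0.03]],[[-53,-82,-110],[0,0,-0.05]],[[-80,-124,-110],[0,0,-0.098]],[[-107,-166,-110],[0,0,-0.098]],[[-134,-208,-110],[0,0,-0.098]],[[-158,-245,-110],[0,0,-0.098]],[[-170,-264,-110],[0,0,-0.098]]]}}

```text
time: 4.95
tool_pos: [539.3, 16.3, 129.6]
tcp_rot: [-179.9, -0.0, 171.6]
ft_force: [0.3, 0.4, -3.1]
finger_gap: 11.2
grip_force: 59.8
```

{"name": "jog_arm", "arguments": {"rows": [[[0,0,0],[0,0,0]],[[0,0,0],[0,0,0]],[[0,0,0],[0,0,0]]]}}

```text
time: 5.25
tool_pos: [538.4, 20.9, 129.1]
tcp_rot: [180.0, -0.1, 171.7]
ft_force: [0.7, 1.7, -4.2]
finger_gap: 11.1
grip_force: 59.8
```

```bash
python3 - <<'E'
from h import *
from bench import r
s=r.sense();print(s['time'],s['tool_pos'],s['tcp_rot'],s['joint_pos'].round(0),s['finger_gap'])
im,d=r.snapshot('wrist');cv2.imwrite('pics/w2.png',im);np.savez('w2.npz',im=im,d=d,p=s['tool_pos'],q=s['tcp_rot'])
c=r.camera_params('wrist');T=tool_T(s)@c['tool_from_camera']
E
```

```text
5.25 [538.44267541  20.88697774 129.1445279 ] [ 1.79979653e+02 -5.81647117e-02  1.71746307e+02] [ -3.   2. 102.   0.  76. -85.] 11.135201975336853
```

View pics/w2.png

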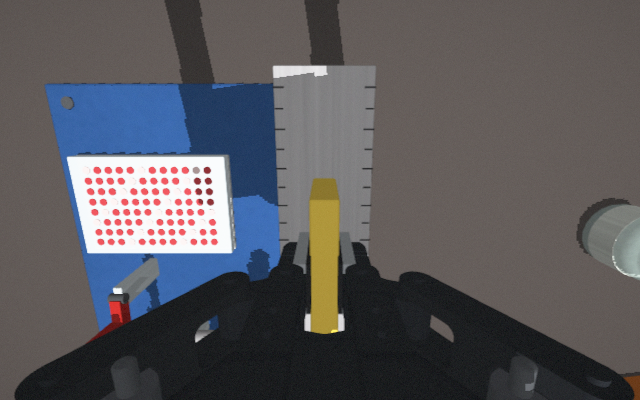

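The near end of the straightedge runs from (273,66) to (376,66). The plate's lane-side top edge runs from (227,155) to (233,252), and the bed's near-right corner is at (46,85).

```bash
python3 - <<'E'
from h import *
from bench import r
f=np.load('w2.npz');im=f['im'];s=dict(tool_pos=f['p'],tcp_rot=f['q'])
c=r.camera_params('wrist');T=tool_T(s)@c['tool_from_camera']
E=ray([(273.5,66),(376,66)],c,T,s['tool_pos'][2]-19.9+6);print(E.round(1))
# straightedge side lines in rows 80-180
gray=cv2.cvtColor(im,cv2.COLOR_BGR2GRAY);hsv=cv2.cvtColor(im,cv2.COLOR_BGR2HSV)
sl=(hsv[...,1]<25)&(gray>100)
pl=mask(im,(0,0,150),(179,255,255))>0
L=[];Rr=[]
for y in range(85,170,6):
    xs=np.flatnonzero(sl[y,255:400])+255
    L.append((xs.min(),y));Rr.append((xs.max(),y))
for A in (L,Rr):
    P=ray(A,c,T,s['tool_pos'][2]-13.9)[:,:2];vx,vy,x,y=cv2.fitLine(P.astype(np.float32),cv2.DIST_HUBER,0,.01,.01).ravel();print('side',np.degrees(np.arctan(vy/vx)),x,y)
w=[]
for y in range(162,248,5):
    xs=np.flatnonzero((gray[y,150:250]>190))+150; w.append((xs.max()+.5,y))
print(w[::4])
P=ray(w,c,T,26.4)[:,:2];vx,vy,x,y=cv2.fitLine(P.astype(np.float32),cv2.DIST_HUBER,0,.01,.01).ravel();print('plate',np.degrees(np.arctan(vy/vx)),x,y)
b=big(mask(im,(100,120,40),(125,255,255)));y0=[(x,b[b[:,0]==x][:,1].min()) for x in range(60,180,10)]
P=ray(y0,c,T,12)[:,:2];vx,vy,x,y=cv2.fitLine(P.astype(np.float32),cv2.DIST_HUBER,0,.01,.01).ravel();print('bed near',np.degrees(np.arctan2(vy,vx)),x,y)
E
```

```text
[[446.6   9.1 115.2]
 [453.7  58.1 115.2]]
side -7.9487586 474.0449 4.948297
side -8.496011 479.41397 54.23
[(np.float64(224.5), 162), (np.float64(225.5), 182), (np.float64(227.5), 202), (np.float64(229.5), 222), (np.float64(230.5), 242)]
plate -8.291467 527.3054 -60.210262
bed near 81.79523 423.5479 -133.39581
```

{"name": "jog_arm", "arguments": {"rows": [[[-2,0,20],[0,0,0]],[[-2,0,45],[0,0,0]],[[-2,0,65],[0,0,0]],[[-2,0,80],[0,0,0]],[[-2,0,90],[0,0,0]],[[-2,0,94],[0,0,0]],[[-2,0,95],[0,0,0]],[[-2,0,95],[0,0,0]],[[-2,0,95],[0,0,0]]]}}

```text
time: 6.2
tool_pos: [541.9, 19.6, 35.3]
tcp_rot: [180.0, 0.1, 171.7]
ft_force: [-0.1, 0.6, -4.1]
finger_gap: 11.1
grip_force: 59.7
```

```bash
python3 - <<'E'
from bench import r
s=r.sense();p=s['tool_pos'];print(p,s['tcp_rot'],s['ft_force'],"y'",p[0]*.144+p[1]*.9896)
E
```

```text
[541.88257413  19.57436188  35.34035133] [1.79989353e+02 9.82259317e-02 1.71700066e+02] [-0.11485965  0.55691892 -4.05753298] y' 97.40187919427133
```

{"name": "jog_arm", "arguments": {"rows": [[[1,-8,1],[0,0,0]],[[1,-18,1.5],[0,0,0]],[[1,-30,1.5],[0,0,0]],[[1,-40,1.5],[0,0,0]],[[1,-46,1.5],[0,0,0]],[[1,-49,1.5],[0,0,0]],[[1,-50,1.5],[0,0,0]],[[1,-50,1.5],[0,0,0]],[[1,-50,1.5],[0,0,0]]]}}

```text
time: 7.1
tool_pos: [532.9, -29.4, 32.8]
tcp_rot: [180.0, -0.0, 171.7]
ft_force: [0.5, -0.4, -4.1]
finger_gap: 10.7
grip_force: 59.8
```

{"name": "jog_arm", "arguments": {"rows": [[[0,-0.5,0],[0,0,0]],[[0,-1,0],[0,0,0]],[[0,-1.5,0],[0,0,0]],[[0,-2,0],[0,0,0]],[[0,-2.5,0],[0,0,0]],[[0,-3,0],[0,0,0]],[[0,-3,0],[0,0,0]]]}}

```text
time: 7.8
tool_pos: [532.4, -32.8, 32.8]
tcp_rot: [-180.0, 0.0, 171.7]
ft_force: [-0.3, -0.4, -4.1]
finger_gap: 11.0
grip_force: 59.8
```

```bash
python3 - <<'E'
from h import *
from bench import r
s=r.sense();p=s['tool_pos'];print(p,s['tcp_rot'],s['ft_force'],"y'",p[0]*.144+p[1]*.9896)
im,d=r.snapshot('wrist');cv2.imwrite('pics/w3.png',im);np.savez('w3.npz',im=im,d=d,p=s['tool_pos'],q=s['tcp_rot'])
E
```

```text
[532.4065049  -32.75323632  32.81050864] [-1.79998661e+02  1.43884558e-03  1.71698889e+02] [-0.30764072 -0.38040716 -4.09542573] y' 44.25393404547975
```

View pics/w3.png

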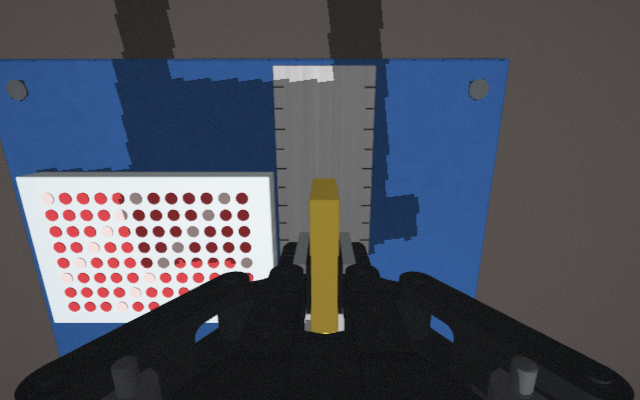

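The straightedge edge (column 275 at row 170) now almost touches the plate's side (column 273). I'll creep until contact.

{"name": "jog_arm", "arguments": {"rows": [[[0,-0.5,0],[0,0,0]],[[0,-1,0],[0,0,0]],[[0,-1.5,0],[0,0,0]],[[0,-1.5,0],[0,0,0]],[[0,-1.5,0],[0,0,0]]]}}

```text
time: 8.35
tool_pos: [532.2, -34.2, 32.8]
tcp_rot: [180.0, -0.0, 171.7]
ft_force: [-0.7, 0.4, -3.3]
finger_gap: 11.2
grip_force: 59.8
```

{"name": "jog_arm", "arguments": {"rows": [[[0,-0.5,0],[0,0,0]],[[0,-1,0],[0,0,0]],[[0,-1,0],[0,0,0]]]}}

```text
time: 8.65
tool_pos: [532.1, -35.2, 32.8]
tcp_rot: [180.0, 0.0, 171.7]
ft_force: [0.7, -0.1, -2.7]
finger_gap: 11.1
grip_force: 59.8
```

{"name": "jog_arm", "arguments": {"rows": [[[0,-0.5,0],[0,0,0]],[[0,-1,0],[0,0,0]],[[0,-1,0],[0,0,0]]]}}

```text
time: 8.95
tool_pos: [532.0, -35.4, 32.9]
tcp_rot: [179.9, -0.0, 171.7]
ft_force: [0.5, 5.2, -2.5]
finger_gap: 11.1
grip_force: 59.9
```

{"name": "jog_arm", "arguments": {"rows": [[[0,-0.3,0],[0,0,0]],[[0,-0.6,0],[0,0,0]],[[0,-0.6,0],[0,0,0]]]}}

```text
time: 9.25
tool_pos: [532.0, -35.5, 32.9]
tcp_rot: [179.9, 0.0, 171.7]
ft_force: [0.8, 8.8, -2.9]
finger_gap: 10.8
grip_force: 59.9
```

{"name": "jog_arm", "arguments": {"rows": [[[0,0.5,0.5],[0,0,0]],[[0,0.5,1],[0,0,0]],[[0,0.5,1.5],[0,0,0]],[[0,0.5,1.5],[0,0,0]]]}}

```text
time: 9.65
tool_pos: [532.2, -35.4, 31.9]
tcp_rot: [179.9, 0.0, 171.7]
ft_force: [-1.9, 6.2, 0.8]
finger_gap: 11.1
grip_force: 60.6
```

{"name": "jog_arm", "arguments": {"rows": [[[0,0,0.4],[0,0,0]],[[0,0,0.4],[0,0,0]]]}}

```text
time: 9.85
tool_pos: [532.2, -35.4, 31.9]
tcp_rot: [179.9, 0.0, 171.7]
ft_force: [-3.5, 6.7, 5.2]
finger_gap: 11.3
grip_force: 61.2
```

{"name": "jog_arm", "arguments": {"rows": [[[0,0,0],[0,0,0]],[[0,0,0],[0,0,0]],[[0,0,0],[0,0,0]],[[0,0,0],[0,0,0]],[[0,0,0],[0,0,0]]], "grip": 26}}

```text
time: 10.35
tool_pos: [531.9, -36.4, 30.9]
tcp_rot: [-180.0, 0.0, 171.7]
ft_force: [-0.0, 1.0, 0.6]
finger_gap: 26.0
grip_force: 0.0
```

{"name": "jog_arm", "arguments": {"rows": [[[0,0,-20],[0,0,0]],[[0,0,-60],[0,0,0]],[[0,0,-100],[0,0,0]],[[20,0,-150],[0,0,0]],[[60,0,-180],[0,0,0]],[[70,-20,-190],[0,0,0]],[[70,-30,-190],[0,0,0]],[[70,-30,-190],[0,0,0]],[[70,-30,-190],[0,0,0]]]}}

```text
time: 11.25
tool_pos: [458.2, -55.8, 219.4]
tcp_rot: [180.0, -0.1, 171.6]
ft_force: [0.2, -0.2, 0.1]
finger_gap: 26.1
grip_force: 0.0
```

```bash
python3 - <<'E'
from h import *
from bench import r
s=r.sense();p=s['tool_pos'];print(p,s['tcp_rot'],s['ft_force'],"y'",p[0]*.144+p[1]*.9896)
im,d=r.snapshot('wrist');cv2.imwrite('pics/w4.png',im);np.savez('w4.npz',im=im,d=d,p=s['tool_pos'],q=s['tcp_rot'])
E
```

```text
[458.17860771 -55.78771635 219.42251539] [ 1.79969096e+02 -1.15257780e-01  1.71640359e+02] [ 0.15729987 -0.15559602  0.05036628] y' 10.770195413201876
```

View pics/w4.png

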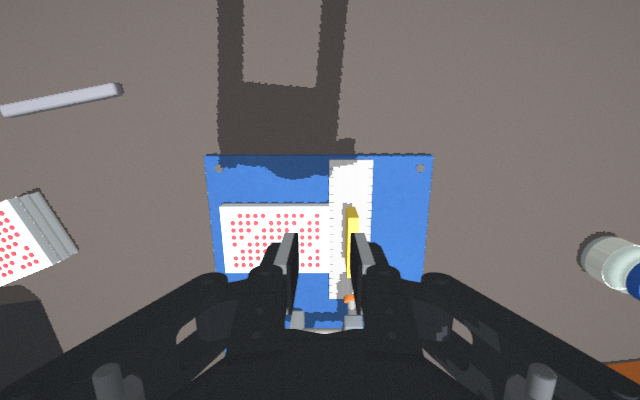

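The straightedge lies flush against the plate at columns 329–373, with its far end under the orange foot at (349,299). Next I'll locate the catch and lever from the two fixed views already saved.

```bash
python3 - <<'E'
from h import *
from bench import r
im={n:np.load(n+'0.npz')['im'] for n in('top','scene')};C={n:r.camera_params(n) for n in im}
roi={'top':(345,135,367,172),'scene':(255,198,290,228)}
for n in im:
    m=mask(im[n],(0,140,60),(8,255,255))|mask(im[n],(172,140,60),(179,255,255))
    x0,y0,x1,y1=roi[n];print(n)
    for y in range(y0,y1):
        xs=np.flatnonzero(m[y,x0:x1])+x0
        if len(xs):print(y,xs.min(),xs.max(),end='; ')
    print()
def tri(a,b):
    o=[];v=[]
    for n,p in(('top',a),('scene',b)):
        c=C[n];T=c['pose'];o.append(T[:3,3]);v.append(T[:3,:3]@np.array([(p[0]-c['cx'])/c['fx'],(p[1]-c['cy'])/c['fy'],1]))
    A=np.stack([v[0],-v[1]],1);t=np.linalg.lstsq(A,o[1]-o[0],rcond=None)[0]
    P,Q=o[0]+t[0]*v[0],o[1]+t[1]*v[1];return (P+Q)/2,np.linalg.norm(P-Q)
for z in(94,109):print(z,ray([(355.5,144),(355.5,151)],C['top'],C['top']['pose'],z).round(1).tolist())
g={n:mask(im[n],(55,120,50),(80,255,255)) for n in im}
pt=big(g['top'],(280,80,360,120));ps=big(g['scene'],(225,195,270,255))
ct=np.array(cv2.minAreaRect(pt)[0]);cs=np.array(cv2.minAreaRect(ps)[0]);print('bar',ct,cs,tri(ct,cs))
E
```

```text
top
144 355 356; 145 354 357; 146 354 356; 147 354 357; 148 354 357; 149 354 357; 150 354 357; 151 353 357; 152 353 356; 153 353 356; 154 353 356; 155 355 355; 156 353 355; 157 352 354; 158 352 354; 159 352 354; 160 352 354; 161 352 354; 162 352 354; 
scene
203 270 273; 204 267 274; 205 267 274; 206 267 274; 207 267 274; 208 267 274; 209 267 274; 210 267 274; 211 267 274; 212 267 274; 213 267 274; 214 267 274; 215 267 280; 216 267 281; 217 266 280; 218 261 279; 219 261 279; 220 261 275; 221 262 270; 222 262 265; 
94 [[627.5, -151.9, 94.0], [609.8, -152.2, 94.0]]
109 [[623.3, -150.8, 109.0], [605.9, -151.2, 109.0]]
bar [317.79730225 104.21621704] [243.65000916 226.45001221] (array([699.43178745, -57.9144767 , 163.86123433]), np.float64(1.1787391136031982))
```

{"name": "jog_arm", "arguments": {"rows": [[[-50,10,-15],[0,0,0]],[[-100,30,-15],[0,0,0]],[[-130,55,-15],[0,0,0]],[[-140,55,-15],[0,0,0]],[[-140,55,-15],[0,0,0]],[[-140,55,-15],[0,0,0]],[[-140,55,-15],[0,0,0]]]}}

```text
time: 12.0
tool_pos: [603.9, -21.9, 235.6]
tcp_rot: [-180.0, -0.0, 171.7]
ft_force: [0.4, -0.7, -0.3]
finger_gap: 26.1
grip_force: 0.0
```

```bash
python3 - <<'E'
from h import *
from bench import r
s=r.sense();p=s['tool_pos'];print(p,s['tcp_rot'],s['ft_force'])
im,d=r.snapshot('wrist');cv2.imwrite('pics/w5.png',im);np.savez('w5.npz',im=im,d=d,p=s['tool_pos'],q=s['tcp_rot'])
E
```

```text
[603.89519832 -21.86841878 235.60121617] [-1.79992661e+02 -4.73353657e-02  1.71679027e+02] [ 0.43704814 -0.67653127 -0.29196005]
```

View pics/w5.png

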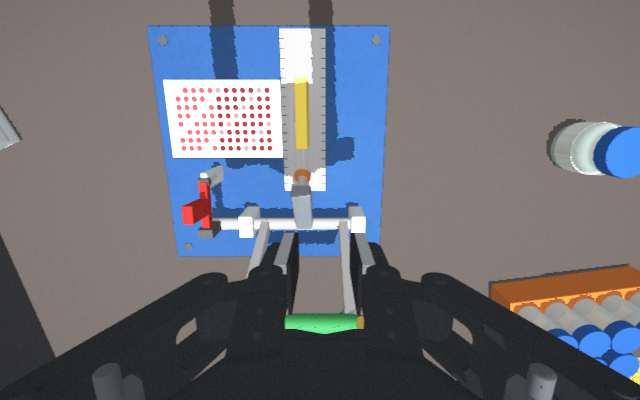

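The wrist view shows the straightedge flush (columns 281–326) under the foot at (302,175). The red tab top is at about (190,212), the catch post at (210,178), and the bar at (322,323).

```bash
python3 - <<'E'
from h import *
from bench import r
f=np.load('w5.npz');im=f['im'];s=dict(tool_pos=f['p'],tcp_rot=f['q'])
c=r.camera_params('wrist');T=tool_T(s)@c['tool_from_camera']
m=mask(im,(0,140,40),(8,255,255))|mask(im,(172,140,40),(179,255,255))
k=np.zeros_like(m);k[175:235,175:218]=255;m&=k
hsv=cv2.cvtColor(im,cv2.COLOR_BGR2HSV)
for y in range(180,232,3):
    xs=np.flatnonzero(m[y]);print(y,xs.min() if len(xs) else 0,xs.max() if len(xs) else 0,hsv[y,xs,2].tolist())
print(ray([(183,208),(183,223)],c,T,109).round(1).tolist(), ray([(302,175)],c,T,56))
gray=cv2.cvtColor(im,cv2.COLOR_BGR2GRAY)
g=big(mask(im,(55,120,40),(80,255,255)));print('bar',rect(ray(g,c,T,164)))
E
```

```text
180 0 0 []
183 199 206 [250, 253, 253, 252, 253, 252, 250, 192]
186 199 209 [244, 253, 253, 253, 253, 253, 253, 223, 133, 135, 133]
189 199 209 [242, 253, 252, 252, 253, 253, 253, 232, 154, 134, 133]
192 200 209 [224, 168, 165, 168, 167, 241, 242, 176, 131, 129]
195 200 209 [165, 172, 167, 171, 169, 234, 246, 197, 119, 118]
198 200 209 [143, 154, 156, 153, 154, 152, 215, 187, 122, 122]
201 194 210 [128, 128, 128, 129, 129, 127, 129, 129, 129, 128, 131, 132, 133, 130, 125, 131, 126]
204 188 210 [129, 131, 129, 130, 126, 131, 126, 125, 127, 119, 129, 132, 133, 132, 133, 132, 132, 133, 133, 129, 135, 133, 137]
207 182 210 [245, 253, 252, 253, 253, 253, 253, 253, 253, 247, 196, 135, 133, 133, 135, 132, 133, 135, 134, 132, 131, 133, 133, 132, 132, 130, 126, 121, 123]
210 182 210 [242, 253, 252, 253, 253, 253, 252, 253, 253, 250, 206, 132, 131, 137, 135, 133, 132, 132, 134, 134, 133, 130, 132, 131, 131, 133, 129, 126, 123]
213 182 211 [236, 253, 252, 252, 253, 253, 253, 253, 253, 251, 214, 137, 133, 136, 135, 137, 133, 132, 133, 134, 134, 134, 135, 134, 134, 133, 136, 134, 131, 113]
216 183 211 [251, 253, 252, 253, 253, 253, 252, 253, 252, 234, 156, 123, 119, 130, 132, 135, 133, 135, 132, 134, 133, 147, 169, 218, 249, 230, 151, 132, 125]
219 183 211 [240, 252, 252, 252, 253, 252, 253, 253, 253, 248, 189, 128, 130, 129, 135, 134, 131, 205, 249, 253, 253, 253, 253, 253, 241, 171, 122, 123]
222 183 211 [240, 253, 252, 253, 252, 253, 253, 253, 253, 250, 207, 132, 129, 249, 253, 253, 252, 253, 253, 249, 200, 131, 130]
225 202 211 [243, 252, 253, 253, 253, 253, 253, 223, 133, 124]
228 0 0 []
231 0 0 []
[[600.9, -154.8, 109.0], [615.3, -158.6, 109.0]] [[595.10069968 -45.12135417  56.        ]]
bar (array([701.7, -39.8]), 59.7, 18.3, 81.76)
```

```bash
python3 - <<'E'
from h import *
from bench import r
f=np.load('w5.npz');s=dict(tool_pos=f['p'],tcp_rot=f['q'])
c=r.camera_params('wrist');T=tool_T(s)@c['tool_from_camera']
P=ray([(187.3,215),(187.3,206),(187.3,224)],c,T,109)[:,:2];print(P.round(1).tolist())
J=np.array([[.9896,-.144],[.144,.9896]]);print((P@J.T-[538+55,17+0-18.9]).round(1))
plan(r.sense(),[(612,-151.5,235,171.7),(612,-151.5,150,171.7),(612,-151.5,82,171.7)])
E
```

```text
[[608.1, -152.6], [599.6, -150.3], [616.8, -154.9]]
[[ 30.8 -61.5]
 [ 22.  -60.5]
 [ 39.7 -62.5]]
[-26.7, -127.0, 1.0] [-0.0, -0.0, -0.001]
[-26.7, -127.0, 86.0] [-0.0, -0.0, -0.001]
[-26.7, -127.0, 154.0] [-0.0, -0.0, -0.001]
```

{"name": "jog_arm", "arguments": {"rows": [[[-10,-45,0],[0,0,0]],[[-18,-90,0],[0,0,0]],[[-26,-127.6,20],[0,0,0]],[[-26,-127.6,60],[0,0,0]],[[-26,-127.6,90],[0,0,0]],[[-26,-127.6,90],[0,0,0]],[[-26,-127.6,90],[0,0,0]]], "grip": 40}}

```text
time: 12.75
tool_pos: [611.5, -151.7, 146.6]
tcp_rot: [180.0, -0.0, 171.7]
ft_force: [0.7, 0.2, 1.7]
finger_gap: 40.2
grip_force: 0.0
```

{"name": "jog_arm", "arguments": {"rows": [[[0,0,20],[0,0,0]],[[0,0,40],[0,0,0]],[[0,0,55],[0,0,0]],[[0,0,65],[0,0,0]],[[0,0,67],[0,0,0]],[[0,0,67],[0,0,0]],[[0,0,67],[0,0,0]]]}}

```text
time: 13.45
tool_pos: [612.8, -151.8, 80.1]
tcp_rot: [-180.0, 0.1, 171.7]
ft_force: [0.2, -0.2, -0.5]
finger_gap: 39.8
grip_force: 0.0
```

```bash
python3 - <<'E'
from h import *
from bench import r
s=r.sense();print(s['tool_pos'],s['tcp_rot'],s['ft_force'])
im,d=r.snapshot('wrist');cv2.imwrite('pics/w6.png',im)
a=im
im,d=r.snapshot('scene');b=cv2.resize(im[120:320,160:400],None,fx=2,fy=2)
cv2.imwrite('pics/s6.png',np.hstack([a[:,150:470],b]))
E
```

```text
[ 612.81855803 -151.80499043   80.11804315] [-1.79984284e+02  9.25095546e-02  1.71708689e+02] [ 0.20588804 -0.16270937 -0.50592749]
```

View pics/s6.png

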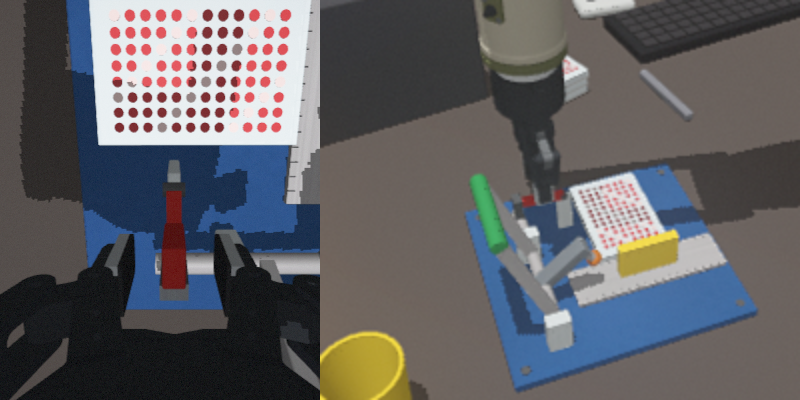

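The tab (column 174) is centred between the pads (columns 133 and 217), and the straightedge sits under the foot. I'll close on the tab gently.

{"name": "jog_arm", "arguments": {"rows": [[[0,0,0],[0,0,0]],[[0,0,0],[0,0,0]],[[0,0,0],[0,0,0]],[[0,0,0],[0,0,0]],[[0,0,0],[0,0,0]],[[0,0,0],[0,0,0]]], "grip": 0, "force": 20}}

```text
time: 14.15
tool_pos: [612.3, -151.8, 79.3]
tcp_rot: [-180.0, 0.0, 171.7]
ft_force: [-0.2, -1.6, 3.4]
finger_gap: 9.8
grip_force: 25.2
```

{"name": "jog_arm", "arguments": {"rows": [[[5,0,-3.5],[0,0,0]],[[11,0,-6.2],[0,0,0]],[[17,0,-8],[0,0,0]],[[23,0,-8.9],[0,0,0]],[[23,0,-8.9],[0,0,0]]]}}

```text
time: 14.65
tool_pos: [589.9, -148.6, 88.5]
tcp_rot: [-180.0, 0.1, 171.7]
ft_force: [2.2, -2.5, 2.7]
finger_gap: 9.2
grip_force: 23.4
```

{"name": "jog_arm", "arguments": {"rows": [[[6,0,0],[0,0,0]],[[13,0,1],[0,0,0]],[[19,0,3],[0,0,0]],[[24,0,6],[0,0,0]],[[29,0,9],[0,0,0]],[[33,0,12],[0,0,0]],[[36,0,16],[0,0,0]],[[36,0,16],[0,0,0]]]}}

```text
time: 15.45
tool_pos: [554.5, -143.5, 73.3]
tcp_rot: [-180.0, 0.1, 171.7]
ft_force: [-1.3, -2.9, 8.6]
finger_gap: 9.8
grip_force: 27.6
```

```bash
python3 - <<'E'
from h import *
from bench import r
s=r.sense();print(s['time'],s['tool_pos'],s['tcp_rot'],s['ft_force'],s['finger_gap'])
a,d=r.snapshot('wrist')
im,d=r.snapshot('scene');b=cv2.resize(im[120:320,160:400],None,fx=2,fy=2)
cv2.imwrite('pics/s7.png',np.hstack([a[:,150:470],b]))
E
```

```text
15.45 [ 554.51551463 -143.4688074    73.26695797] [-1.79967380e+02  1.39965666e-01  1.71702404e+02] [-1.31839235 -2.85494112  8.57147885] 9.84991004557246
```

View pics/s7.png

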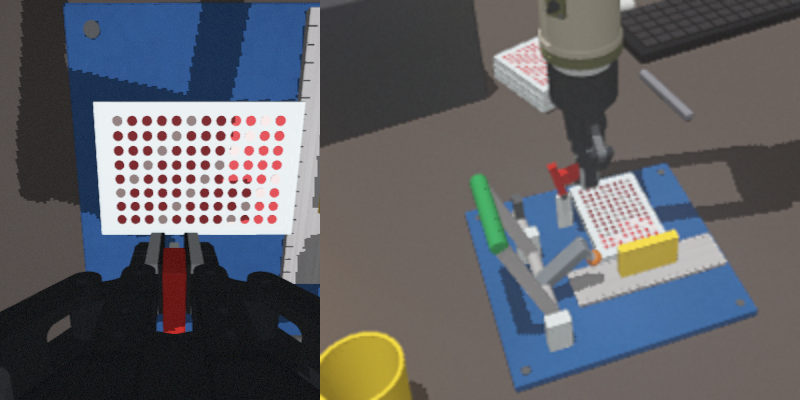

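The catch has swung over towards the robot: in the scene half of the picture the red strut stands up at (560,180) and the tab is in the fingers. I'll release it and measure its angle from depth.

{"name": "jog_arm", "arguments": {"rows": [[[0,0,0],[0,0,0]],[[0,0,0],[0,0,0]],[[0,0,0],[0,0,0]],[[0,0,0],[0,0,0]]], "grip": 40}}

```text
time: 15.95
tool_pos: [553.3, -142.9, 71.3]
tcp_rot: [180.0, -0.1, 171.7]
ft_force: [-0.8, 0.2, -0.4]
finger_gap: 40.0
grip_force: 0.0
```

{"name": "jog_arm", "arguments": {"rows": [[[0,0,-30],[0,0,0]],[[0,0,-70],[0,0,0]],[[0,0,-110],[0,0,0]],[[40,0,-150],[0,0,0]],[[80,0,-160],[0,0,0]],[[80,0,-160],[0,0,0]],[[80,0,-160],[0,0,0]]]}}

```text
time: 16.65
tool_pos: [474.5, -131.6, 232.6]
tcp_rot: [-180.0, 0.1, 171.7]
ft_force: [1.0, -0.7, 0.1]
finger_gap: 39.9
grip_force: 0.0
```

```bash
python3 - <<'E'
from h import *
from bench import r
for n in('scene','top'):
    im,d=r.snapshot(n);np.savez(n+'8.npz',im=im,d=d);c=r.camera_params(n);T=c['pose']
    m=(mask(im,(0,140,40),(8,255,255))|mask(im,(172,140,40),(179,255,255)))>0
    x0,y0,x1,y1={'scene':(255,185,300,232),'top':(345,135,367,169)}[n];k=np.zeros_like(m);k[y0:y1,x0:x1]=1
    v,u=np.nonzero(m&k&(d>0));z=d[v,u]
    P=np.c_[(u-c['cx'])/c['fx']*z,(v-c['cy'])/c['fy']*z,z]@T[:3,:3].T+T[:3,3]
    xp=P[:,0]*.9896-P[:,1]*.144-600;h=P[:,2]-64;yp=P[:,0]*.144+P[:,1]*.9896
    q=(abs(yp-(-62))<15);print(n,len(v),'y',np.median(yp))
    for a in range(-60,60,8):
        w=(xp>=a)&(xp<a+8)&q
        if w.sum():print(a,w.sum(),h[w].min().round(),h[w].max().round())
E
```

```text
scene 192 y -57.977115417056844
-44 3 26.0 32.0
-36 26 -39.0 42.0
-28 27 24.0 41.0
-20 28 22.0 39.0
-12 27 20.0 38.0
-4 36 5.0 36.0
4 34 13.0 48.0
12 6 41.0 47.0
top 0 y nan
  return _methods._mean(a, axis=axis, dtype=dtype,
  ret = ret.dtype.type(ret / rcount)
```

```bash
python3 - <<'E'
from h import *
from bench import r
plan(r.sense(),[(550,-142.5,130,171.7),(550,-142.5,94,171.7)])
E
```

```text
[-76.0, 0.0, 101.2] [0.0, -0.0, 0.0]
[-76.0, 0.0, 137.2] [0.0, -0.0, 0.0]
```

{"name": "jog_arm", "arguments": {"rows": [[[-40,0,20],[0,0,0]],[[-76,0,50],[0,0,0]],[[-76,0,85],[0,0,0]],[[-76,0,100],[0,0,0]],[[-76,0,105],[0,0,0]],[[-76,0,110],[0,0,0]],[[-76,0,114],[0,0,0]],[[-76,0,118],[0,0,0]],[[-76,0,122],[0,0,0]],[[-76,0,126],[0,0,0]]], "grip": 0}}

```text
time: 17.75
tool_pos: [549.9, -142.7, 106.5]
tcp_rot: [-180.0, 0.1, 171.7]
ft_force: [-12.5, 2.2, 15.0]
finger_gap: -0.3
grip_force: 7.8
```

{"name": "jog_arm", "arguments": {"rows": [[[0,0,3],[0,0,0]],[[0,0,6],[0,0,0]],[[0,0,8],[0,0,0]],[[0,0,10],[0,0,0]],[[0,0,10],[0,0,0]]]}}

```text
time: 18.25
tool_pos: [547.8, -142.3, 96.2]
tcp_rot: [-180.0, -0.3, 171.7]
ft_force: [-14.3, 2.5, 13.9]
finger_gap: -0.1
grip_force: 7.9
```

{"name": "jog_arm", "arguments": {"rows": [[[0,0,-20],[0,0,0]],[[0,0,-60],[0,0,0]],[[0,0,-100],[0,0,0]],[[40,0,-130],[0,0,0]],[[78,0,-136],[0,0,0]],[[78,0,-136],[0,0,0]],[[78,0,-136],[0,0,0]]]}}

```text
time: 18.95
tool_pos: [472.6, -131.3, 232.3]
tcp_rot: [-180.0, 0.1, 171.7]
ft_force: [-0.1, -0.4, -0.7]
finger_gap: 0.1
grip_force: 0.0
```

```bash
python3 - <<'E'
from h import *
from bench import r
s=r.sense();print(s['time'],s['tool_pos'])
im,d=r.snapshot('scene');c=r.camera_params('scene');T=c['pose'];np.savez('s9.npz',im=im,d=d)
m=(mask(im,(0,140,40),(8,255,255))|mask(im,(172,140,40),(179,255,255)))>0
k=np.zeros_like(m);k[185:240,255:300]=1
v,u=np.nonzero(m&k&(d>0));z=d[v,u]
P=np.c_[(u-c['cx'])/c['fx']*z,(v-c['cy'])/c['fy']*z,z]@T[:3,:3].T+T[:3,3]
xp=P[:,0]*.9896-P[:,1]*.144-600;h=P[:,2]-64
for a in range(-60,60,8):
    w=(xp>=a)&(xp<a+8)
    if w.sum():print(a,w.sum(),h[w].min().round(),h[w].max().round())
# straightedge rib & bar check
y=mask(im,(20,120,80),(35,255,255));print('rib',rect(ray(big(y,(270,200,345,275)),c,T,62)))
E
```

```text
18.95 [ 472.57340849 -131.32423514  232.27925968]
-52 7 -37.0 30.0
-44 27 -39.0 32.0
-36 25 -39.0 34.0
-28 24 15.0 32.0
-20 27 18.0 33.0
-12 38 7.0 49.0
-4 47 3.0 49.0
rib (array([540.7, -18.2]), 79.2, 43.4, -8.58)
```

The catch is now well over, at about 1.7 rad. On to the lever.

```bash
python3 - <<'E'
from h import *
from bench import r
plan(r.sense(),[(699.5,-58,235,81.7)])
E
```

```text
[-213.6, 105.3, -2.9] [0.001, 0.001, 1.571]
```

{"name": "jog_arm", "arguments": {"rows": [[[-30,15,-3],[0,0,0.15]],[[-60,30,-3],[0,0,0.3]],[[-90,44,-3],[0,0,0.45]],[[-120,59,-3],[0,0,0.6]],[[-150,74,-3],[0,0,0.75]],[[-180,88,-3],[0,0,0.9]],[[-214,105,-3],[0,0,1.05]],[[-214,105,-3],[0,0,1.2]],[[-214,105,-3],[0,0,1.35]],[[-214,105,-3],[0,0,1.5]]], "grip": 60}}

```text
time: 20.0
tool_pos: [700.3, -57.8, 232.1]
tcp_rot: [-179.9, -0.0, 85.4]
ft_force: [0.4, 0.6, 0.4]
finger_gap: 60.3
grip_force: 0.0
```

{"name": "jog_arm", "arguments": {"rows": [[[0,0,0],[0,0,0.07]],[[0,0,0],[0,0,0.07]],[[0,0,0],[0,0,0.07]],[[0,0,0],[0,0,0.07]]]}}

```text
time: 20.4
tool_pos: [699.6, -58.2, 234.1]
tcp_rot: [-180.0, -0.0, 81.9]
ft_force: [0.2, 1.2, 1.2]
finger_gap: 59.9
grip_force: 0.0
```

```bash
python3 - <<'E'
from h import *
from bench import r
s=r.sense();print(s['time'],s['tool_pos'],s['tcp_rot'],s['joint_pos'].round(),s['finger_gap'])
im,d=r.snapshot('scene');c=r.camera_params('scene');T=c['pose']
m=mask(im,(55,120,40),(80,255,255));k=np.zeros_like(m);k[180:265,215:280]=1
v,u=np.nonzero((m&(k*255)>0)&(d>0));z=d[v,u]
P=np.c_[(u-c['cx'])/c['fx']*z,(v-c['cy'])/c['fy']*z,z]@T[:3,:3].T+T[:3,3];print('bar surface',len(v),P.mean(0).round(1),P[:,2].max().round(1))
im,d=r.snapshot('wrist');c=r.camera_params('wrist');T=tool_T(s)@c['tool_from_camera']
g=big(mask(im,(55,120,40),(80,255,255)));print('wrist bar',cv2.boundingRect(g),rect(ray(g,c,T,166)))
cv2.imwrite('pics/w10.png',im)
plan(s,[(699.5,-58,145,81.7)])
E
```

```text
20.4 [699.64605024 -58.19820268 234.11926206] [-1.79963672e+02 -1.17106796e-03  8.18597074e+01] [-9. 23. 66.  0. 90. -1.] 59.864176353266345
bar surface 323 [700.4 -49.5 169.9] 173.8
wrist bar (311, 142, 25, 135) (array([698.7, -61.1]), 102.9, 17.2, 82.28)
[0.2, -0.1, 89.1] [-0.001, -0.0, 0.003]
```

The bar is located consistently at x≈699 and the tool is centred over it. I'll descend and grip.

{"name": "jog_arm", "arguments": {"rows": [[[0,0,30],[0,0,0]],[[0,0,60],[0,0,0]],[[0,0,80],[0,0,0]],[[0,0,88],[0,0,0]],[[0,0,88],[0,0,0]],[[0,0,88],[0,0,0]]]}}

```text
time: 21.1
tool_pos: [700.2, -58.4, 148.3]
tcp_rot: [179.9, 0.0, 81.8]
ft_force: [-0.5, 0.6, -0.4]
finger_gap: 60.1
grip_force: 0.0
```

{"name": "jog_arm", "arguments": {"rows": [[[0,0,0],[0,0,0]],[[0,0,0],[0,0,0]],[[0,0,0],[0,0,0]],[[0,0,0],[0,0,0]],[[0,0,0],[0,0,0]],[[0,0,0],[0,0,0]],[[0,0,0],[0,0,0]]], "grip": 0, "force": 30}}

```text
time: 21.8
tool_pos: [699.5, -58.2, 148.1]
tcp_rot: [180.0, 0.0, 81.8]
ft_force: [-4.8, 0.8, 5.2]
finger_gap: 17.1
grip_force: 29.2
```

{"name": "jog_arm", "arguments": {"rows": [[[0,-6,-2],[0,0,0]],[[0,-12.4,-3.9],[0,0,0]],[[0,-19,-5.3],[0,0,0]],[[0,-25.2,-6.4],[0,0,0]],[[0,-25.2,-6.4],[0,0,0]]]}}

```text
time: 22.3
tool_pos: [676.3, -54.9, 155.8]
tcp_rot: [179.6, 0.0, 81.8]
ft_force: [5.7, -1.0, 3.4]
finger_gap: 16.5
grip_force: 30.0
```

{"name": "jog_arm", "arguments": {"rows": [[[0,-6.5,-0.8],[0,0,0]],[[0,-13,-1.3],[0,0,0]],[[0,-20,-1.5],[0,0,0]],[[0,-26,-1.3],[0,0,0]],[[0,-32,-0.7],[0,0,0]],[[0,-39,0],[0,0,0]],[[0,-45,1.2],[0,0,0]],[[0,-51.6,2.5],[0,0,0]],[[0,-51.6,2.5],[0,0,0]]]}}

```text
time: 23.2
tool_pos: [625.8, -47.6, 154.1]
tcp_rot: [179.6, 0.0, 81.8]
ft_force: [4.4, -1.2, 8.3]
finger_gap: 16.5
grip_force: 31.2
```

{"name": "jog_arm", "arguments": {"rows": [[[0,-4,1],[0,0,0]],[[0,-8,2.5],[0,0,0]],[[0,-11,3.5],[0,0,0]],[[0,-12,4],[0,0,0]],[[0,-12,4],[0,0,0]]]}}

```text
time: 23.7
tool_pos: [616.5, -46.3, 152.0]
tcp_rot: [179.2, 0.0, 81.7]
ft_force: [9.9, -0.7, 12.2]
finger_gap: 16.6
grip_force: 31.3
```

{"name": "jog_arm", "arguments": {"rows": [[[0,-1,0.5],[0,0,0]],[[0,-2,0.7],[0,0,0]],[[0,-2,0.7],[0,0,0]],[[0,-2,0.7],[0,0,0]]]}}

```text
time: 24.1
tool_pos: [614.4, -45.9, 151.1]
tcp_rot: [179.3, -0.0, 81.7]
ft_force: [10.4, -2.0, 10.9]
finger_gap: 17.0
grip_force: 31.4
```

{"name": "jog_arm", "arguments": {"rows": [[[0,-1.5,0.6],[0,0,0]],[[0,-3,1.1],[0,0,0]],[[0,-4,1.5],[0,0,0]],[[0,-4,1.5],[0,0,0]],[[0,-4,1.5],[0,0,0]]]}}

```text
time: 24.6
tool_pos: [611.1, -45.4, 150.2]
tcp_rot: [179.2, -0.0, 81.7]
ft_force: [10.7, -1.6, 13.5]
finger_gap: 16.6
grip_force: 31.3
```

```bash
python3 - <<'E'
from h import *
from bench import r
s=r.sense();print(s['time'],s['tool_pos'],s['tcp_rot'],s['ft_force'],s['grip_force'])
b,_=r.snapshot('scene');a,_=r.snapshot('top')
cv2.imwrite('pics/fin.png',np.hstack([cv2.resize(a[80:240,250:400],None,fx=2,fy=2)[:320],cv2.resize(b[150:310,200:400],None,fx=2,fy=2)]))
E
```

```text
24.6 [611.07331468 -45.44655571 150.19010379] [ 1.79178019e+02 -2.83179796e-03  8.17433541e+01] [10.74654663 -1.64781715 13.51081077] 31.327901780605316
```

View pics/fin.png

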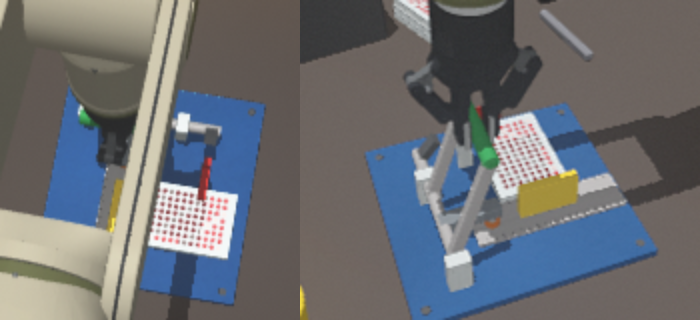

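The picture shows the lever leaning towards the robot, the foot (490,222) down on the straightedge, and the catch flipped over. I'll creep on to feel the stop.

{"name": "jog_arm", "arguments": {"rows": [[[0,-1.5,0.6],[0,0,0]],[[0,-3,1.1],[0,0,0]],[[0,-3,1.1],[0,0,0]],[[0,-3,1.1],[0,0,0]],[[0,-3,1.1],[0,0,0]]]}}

```text
time: 25.2
tool_pos: [610.3, -45.3, 150.0]
tcp_rot: [178.9, -0.0, 81.7]
ft_force: [21.0, -2.7, 9.8]
finger_gap: 16.9
grip_force: 31.3
```

{"name": "jog_arm", "arguments": {"rows": [[[0,0,0],[0,0,0]],[[0,0,0],[0,0,0]],[[0,0,0],[0,0,0]],[[0,0,0],[0,0,0]],[[0,0,0],[0,0,0]]]}}

```text
time: 25.7
tool_pos: [610.3, -45.4, 150.0]
tcp_rot: [178.9, -0.0, 81.7]
ft_force: [20.8, -2.0, 10.1]
finger_gap: 16.9
grip_force: 31.3
```

```bash
python3 -c "
from bench import r
print(r.sense()['ft_force']);print(r.hand_in())"
```

```text
[20.76382624 -1.95218152 10.12514196]
the job is handed in; nothing more can be done
None
```

I handed the job in at about 26 s with the straightedge flush against the plate under the foot, the catch flipped to about 1.7 rad and the lever held at its stop (about 21 N at the wrist); no verdict was returned.

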